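# Sort the loose parts on a phone-repair bench

## Task

Tidy the loose parts on this phone-repair bench into their trays: the two battery packs flat in the long two-bay tray, one in each bay, the two hot-air nozzles standing upright in the round dish, and the microscope eyepiece standing upright in the square tray. Set the batteries down without dropping them, and leave the flux jar where it is.

Things in the scene. Friction and masses are not known exactly. Their poses are not given: they have to be found in the camera images.
- battery0: Loose hard-case phone battery pack, black with a plain grey panel on top and four small brass contacts at one end: 80 mm long (its x) x 34 mm wide (its y) x 10 mm high, about 60 g, lying flat on the bench, turned anyhow. Origin: centre of its underside.
- battery1: The same as battery0: the second, identical battery pack; either may go in either bay.
- nozzle0: Loose bright-steel hot-air nozzle, about 50 g, standing upright on its collar: round collar 26 mm diameter, from the bottom up to 26 mm high, then a cone and a spout 10 mm diameter, 52 mm high in all. Origin: centre of its underside, z up.
- nozzle1: The same as nozzle0: the second, identical nozzle.
- eyepiece: Loose microscope eyepiece, about 110 g, standing upright: black round eyecup 44 mm diameter, from the bottom up to 30 mm high, with a narrower bright barrel 30 mm diameter on top, 54 mm high in all. Origin: centre of its underside, z up.
- battery_tray: Fixed long grey plastic tray with two equal bays, sizes in mm: outside 110 (its x) x 216 (its y, roughly across in front of the robot) x 12 high; walls, floor and the divider across the middle 3 thick, divider no higher than the walls. Each bay is about 104 (x) x 103 (y) inside, its centre 53 from the tray centre along +y or -y. Origin: centre of the underside; floor 3 above it.
- nozzle_dish: Fixed round shallow aluminium dish, dark inside; sizes in mm: outside diameter 150, 12 high, wall 4 thick (inside diameter 142), floor 4 thick. Origin: centre of the underside; the flat inner floor is 4 above it. Both nozzles fit side by side with room for fingers, for example each 30 from the centre to either side.
- eyepiece_tray: Fixed square shallow wooden tray with a cork floor; sizes in mm: outside 120 x 120 x 12 high, walls and floor 4 thick. Origin: centre of the underside; the inner floor is 4 above it.
- flux_jar: Bystander, not to be moved: small loose amber glass jar with a blue lid, 38 mm diameter, 34 mm high, standing among the parts. Origin: centre of its underside.
Things that resemble listed ones, but are neither listed nor needed, are in the scene too. Leave any blue or orange look-alike of the battery0 alone. Several things look just like the eyepiece: the one meant starts farthest to the robot's left.

How it is judged (in metres and radians):
At the end, for the whole second after the job is handed in: One battery pack flat on the floor of each bay of the long tray, both nozzles upright on the floor of the round dish, the eyepiece upright on the floor of the square tray (each within 0.1 rad, anywhere inside the walls); all released and at rest ((((y of battery0 in the frame of battery_tray between 0.017 and 0.09 m and x of battery0 in the frame of battery_tray between -0.035 and 0.035 m) and (y of battery1 in the frame of battery_tray between -0.09 and -0.017 m and x of battery1 in the frame of battery_tray between -0.035 and 0.035 m)) or ((y of battery0 in the frame of battery_tray between -0.09 and -0.017 m and x of battery0 in the frame of battery_tray between -0.035 and 0.035 m) and (y of battery1 in the frame of battery_tray between 0.017 and 0.09 m and x of battery1 in the frame of battery_tray between -0.035 and 0.035 m))) and z of each of battery0, battery1 in the frame of battery_tray below 0.008 m and angle between each of battery0, battery1, nozzle0, nozzle1, eyepiece's own z axis and vertical below 0.1 rad and linear speed of each of battery0, battery1, nozzle0, nozzle1, eyepiece below 0.02 m/s and angular speed of each of battery0, battery1, nozzle0, nozzle1, eyepiece below 0.3 rad/s and horizontal distance between each of nozzle0, nozzle1 and nozzle_dish below 0.06 m and z of each of nozzle0, nozzle1 in the frame of nozzle_dish below 0.009 m and x of eyepiece in the frame of eyepiece_tray between -0.036 and 0.036 m and y of eyepiece in the frame of eyepiece_tray between -0.036 and 0.036 m and z of eyepiece in the frame of eyepiece_tray below 0.009 m); the robot touches nothing.
It fails at once if a battery pack (battery0) is dropped: it falls free faster than 0.7 m/s (about 25 mm of fall) (linear speed of battery0 above 0.7 m/s and contact force between the fingers and battery0 below 0.01 N).
It fails at once if a battery pack (battery1) is dropped: it falls free faster than 0.7 m/s (about 25 mm of fall) (linear speed of battery1 above 0.7 m/s and contact force between the fingers and battery1 below 0.01 N).
It fails at once if the flux jar is moved by more than 20 mm (distance of flux_jar from where it was at the start of the episode above 0.02 m).
It also fails if it takes over 115 s, if anything falls off the work surface, if the arm or the gripper's body presses on something with over 40 N, if the wrist force passes 120 N, or if a joint passes its speed limit or range.

## Robot

A 6-joint arm with a two-finger parallel gripper is mounted at the origin on the work surface. World frame = base frame: x ahead of the robot, y to its left, z up, the work surface at z = 0. Lengths are in m, angles in degrees, forces in N, time in s.
With the tool pointing down it reaches from about 0.4 to 0.825 m from the base axis. Payload 7 kg.
Tool frame: the origin (TCP) lies at the very end of the fingers, on their centre line; the grasp point (between the pads) lies 19 mm behind it; z points along the fingers, y is the line along which they close (so a half turn about z gives the same grasp; the last joint's range is limited). The gripper opens to 88 mm and grips with 3 to 60 N. Pads are 19 mm wide; open, the fingers measure 130 mm over their backs; the gripper's body (78 mm by 193 mm) begins 47 mm behind the grasp point.
Start: joints at [-47.664, 20.546, 0.682, 0, -70.136, -16.507], TCP at [0.294, -0.608, 0.227] pointing down, gripper open.
Joint ranges: [-176.03, 176.03], [-82.01, 121.73], [-58.28, 71.71], [-173.87, 95.51], [-174.79, -0.11], [-173.66, 173.66]. Speed limits (degrees/s): [136.94, 136.94, 172.46, 180, 180, 180].

## Interface

Orientations are given as [roll, pitch, yaw] about the fixed x, y, z axes, in that order (R = Rz(yaw) Ry(pitch) Rx(roll)).
In Python, from plant import get_obs, snapshot, camera_params, close_job, boxes_of, cut_out, landmark_of gives the robot as it stands.
- The arm moves only by the shell command python3 -m inch 'ROWS' [OPENING]. ROWS is text: rows parted by semicolons, each of 6 numbers parted by spaces: the shift along the tool's x, y, z in units of 30 cm (1.0 is 30 cm), then the turn, a rotation vector about the tool's x, y, z in units of pi rad (1.0 is pi rad). A call has 1 to 10 rows; each row is the pose to reach, as a shift and turn from the pose commanded when the call began, along the tool's axes at that moment, turning the shorter way round; what a row does not reach only later rows make up. A row lasts 1/12 s, in which the tool goes at most 41.7 mm and 7.16 degrees, less where a joint would pass 70% of its speed; a pose out of reach is approached as far as the arm can. A call with a number of a shift or a turn outside -1 to 1 is refused whole. A call with a gripper value outside its range is refused whole. OPENING is the closure, from -1 (fully open) to 1 (shut), set as the call begins (- or left out, the last holds). The fingers move at their own pace and stop on an object; the grip force is fixed at half the most. Time passes only in rows, so rows that repeat a pose let the fingers close. It gives the time, the measured TCP pose, the force, the opening and the grip force at its end, in the units of the state.
- get_obs(): the state, without advancing time (a new reading comes with each control period).
- snapshot(name): name is "scene" or "top" or "wrist"; returns the picture (384x512x3 uint8, red, green, blue); there is no depth.
- camera_params(name): a dict with "mtx" (3x3 intrinsics, pixels), "rvec" (rotation vector, rad) and "tvec" (3), from world to camera coordinates, as OpenCV has them. Camera axes: x right, y down, z forward; pixel columns grow to the right and rows downward; lengths in m; the calibration is good to about 2 mm. The wrist camera is an equidistant fisheye: a pixel r from the principal point sees the ray r / f radians off the axis. A picture is of the moment at which its call begins: read the wrist's pose just before it. camera_params takes no time and is no camera call; for the wrist camera it gives the pose at the moment of the call.
- close_job(): hands the job in; it is judged then, once.
Trained networks look in the newest picture that a camera, given by its name, has taken for a name from the list of things; names that differ only in an ending like _2 or _b are one class to them, and where a whole thing is asked for, a point or a joint stands for the part that bears it (a point fixed in the world has none). Each returns a list of dicts, best first, with "p" (0 to 1); they miss things now and then, are a little off and sometimes report something else, mostly with a low value. They report only what shows in the picture. A call takes as long as a camera call. They do not tell look-alikes from the thing itself.
- boxes_of(camera, thing): "rect" ([left, top, width, height] in pixels, round what is visible of it).
- cut_out(camera, thing): "pixels" (384x512 bool, what is visible of it) and "rect" ([left, top, width, height] in pixels, round what is visible of it).
- landmark_of(camera, thing): "uv" ([column, row] in pixels: a listed point, or the origin of a listed thing).
The state is a dict: "clock": time; "joint_pos": joint angles; "qvel": joint speeds; "tau": joint torques, N m; "tool_pos": TCP position; "orientation": TCP orientation; "force": force on the tool from outside, world axes, zero at the start; "moment": the same for the moment, N m; "opening": finger opening in m; "gripper_force": force on a finger pad.
Only numpy, scipy, OpenCV 4.12 (cv2) and the standard library are available. Lean on these libraries where they do the work, as an engineer would, in place of code of your own. Each camera call takes 0.05 s, during which the arm holds its last target. There are 200 camera calls.

## Working session

There is one attempt and no reset: what is moved stays moved. The work goes in short steps, Python scripts to look and compute and a shell command to move; the robot and the scene stay as the last step left them, time stands still between calls to the robot, and variables do not carry over. Pictures are saved under pics/ and viewed, at most 14 in all, crops included, and the job is handed in when it is done.

```bash
ls && mkdir -p pics
cat > look.py <<'E'
import numpy as np, cv2
from plant import *
def save(cam,name):
    im=snapshot(cam); cv2.imwrite(f'pics/{name}.png',cv2.cvtColor(im,cv2.COLOR_RGB2BGR)); return im
E
python3 - <<'E'
from look import *
print(get_obs())
for c in ('top','scene'):
    save(c,c+'0'); print(c,camera_params(c))
E
```

```text
pics
{'clock': 0.0, 'joint_pos': array([-4.76638602e+01,  2.05907278e+01,  6.35307136e-01, -2.03003489e-02,
       -7.01346820e+01, -1.65078951e+01]), 'qvel': array([ 0.01079545, -0.00736612, -0.08342238,  0.05054433,  0.09494635,
        0.13412581]), 'tau': array([ 9.60592624e-04, -5.82714808e+01,  2.93067062e+01,  6.99717969e+00,
        7.08267806e-03, -1.63276868e-04]), 'tool_pos': array([ 0.2938682 , -0.60715084,  0.22564174]), 'orientation': array([ 1.79908188e+02, -7.30781118e-03, -1.54178663e+02]), 'force': array([ 0.13547196, -0.50396501,  0.15693779]), 'moment': array([-0.01935031, -0.00646407,  0.0875662 ]), 'gripper_force': 0.0, 'opening': 0.08754510125470329}
top {'mtx': array([[361.96169483,   0.        , 253.5660758 ],
       [  0.        , 361.96169483, 188.85200126],
       [  0.        ,   0.        ,   1.        ]]), 'rvec': array([ 2.18309042, -2.11820286,  0.16144028]), 'tvec': array([-0.02023348,  0.43177449,  1.01548716])}
scene {'mtx': array([[453.94354315,   0.        , 258.13388204],
       [  0.        , 453.94354315, 189.55577325],
       [  0.        ,   0.        ,   1.        ]]), 'rvec': array([ 1.91896905,  1.39331003, -0.6537331 ]), 'tvec': array([-0.13846735, -0.22640888,  1.41064081])}
```

View pics/top0.png

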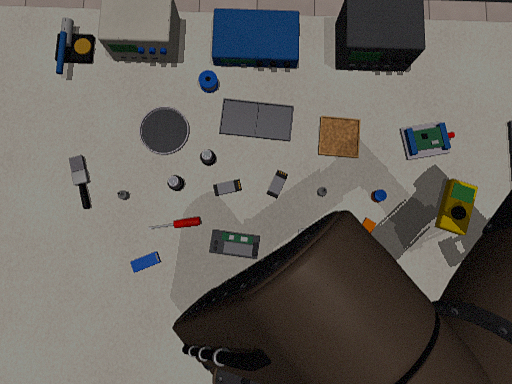

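View pics/scene0.png

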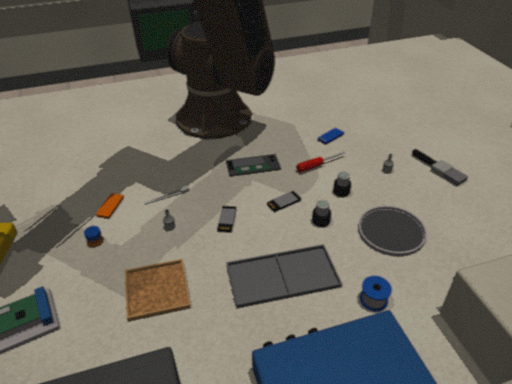

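```bash
cat >> look.py <<'E'
def proj(cam,P):
    c=camera_params(cam); return cv2.projectPoints(np.float64(P).reshape(-1,1,3),c['rvec'],c['tvec'],c['mtx'],None)[0][:,0]
def ray(cam,uv):
    c=camera_params(cam); R=cv2.Rodrigues(c['rvec'])[0]; o=-R.T@c['tvec'].ravel()
    if cam=='wrist':
        m=c['mtx']; x=(uv[0]-m[0,2])/m[0,0]; y=(uv[1]-m[1,2])/m[1,1]; r=np.hypot(x,y)+1e-12
        d=np.array([x/r*np.sin(r),y/r*np.sin(r),np.cos(r)])
    else: d=np.linalg.solve(c['mtx'],[uv[0],uv[1],1])
    return o,R.T@d
def onz(cam,uv,z):
    o,d=ray(cam,uv); return o+d*(z-o[2])/d[2]
E
python3 - <<'E'
from look import *
snapshot('top')
print(-cv2.Rodrigues(camera_params('top')['rvec'])[0].T@camera_params('top')['tvec'])
for t in ['battery0','nozzle0','eyepiece','battery_tray','nozzle_dish','eyepiece_tray','flux_jar']:
    for d in cut_out('top',t):
        if d['p']<.2: continue
        m=d['pixels'].astype(np.uint8); v,u=np.nonzero(m); z={'battery0':.010}.get(t,.012)
        r=cv2.minAreaRect(np.float32(np.c_[u,v]))
        print(t,round(d['p'],2),np.round(d['rect']),'cen',u.mean().round(1),v.mean().round(1),'rect',np.round(r[0],1),np.round(r[1],1),round(r[2],1),'w',onz('top',r[0],z).round(4))
    for d in landmark_of('top',t):
        if d['p']>.2: print('   lm',round(d['p'],2),np.round(d['uv'],1),onz('top',d['uv'],0).round(4))
E
```

```text
[ 0.28350309 -0.00175093  1.06661882]
battery0 0.87 [212. 179.  30.  16.] cen 227.2 186.6 rect [227.2 186.6] [11.8 27.7] 78.1 w [0.4394 0.0706 0.01  ]
battery0 0.73 [129. 251.  34.  21.] cen 145.2 261.2 rect [145.2 261.4] [12.6 29. ] 67.6 w [0.2163 0.2962 0.01  ]
battery0 0.65 [268. 172.  21.  24.] cen 277.0 182.8 rect [276.8 182.9] [12.1 27.7] 26.6 w [ 0.4551 -0.0755  0.01  ]
   lm 0.91 [143.1 262.9] [0.2111 0.3047 0.    ]
   lm 0.83 [228.1 183.3] [0.451 0.069 0.   ]
   lm 0.59 [278.8 183.3] [ 0.4557 -0.0822  0.    ]
   lm 0.42 [360.7 234.5] [ 0.3111 -0.3254  0.    ]
nozzle0 0.64 [318. 187.   9.  11.] cen 321.7 190.9 rect [321.5 191. ] [6. 7.] 90.0 w [ 0.4347 -0.2076  0.012 ]
nozzle0 0.57 [117. 190.  12.  11.] cen 122.8 194.4 rect [122.5 194.5] [ 9. 11.] 90.0 w [0.4064 0.3757 0.012 ]
   lm 0.46 [126.  195.2] [0.406  0.3695 0.    ]
   lm 0.4 [319.8 192.2] [ 0.4326 -0.2048  0.    ]
eyepiece 0.63 [167. 174.  16.  16.] cen 175.3 182.3 rect [175.5 182.5] [15. 15.] 90.0 w [0.4467 0.2231 0.012 ]
eyepiece 0.51 [198. 147.  15.  21.] cen 207.5 156.5 rect [207.5 156.5] [15. 15.] 90.0 w [0.528  0.1327 0.012 ]
   lm 0.59 [178.3 182.5] [0.4488 0.2173 0.    ]
   lm 0.58 [208.5 157.3] [0.5284 0.1311 0.    ]
battery_tray 0.96 [216.  99.  77.  42.] cen 256.4 119.1 rect [256.4 119. ] [70.7 36. ] 6.2 w [ 0.6486 -0.0096  0.012 ]
   lm 0.68 [252.8 119.2] [0.6519 0.0013 0.    ]
   lm 0.7 [165.4 130.9] [0.6062 0.2658 0.    ]
eyepiece_tray 0.57 [319. 117.  41.  39.] cen 339.3 136.2 rect [339.2 136.4] [41.1 40.8] 3.8 w [ 0.6025 -0.2606  0.012 ]
   lm 0.59 [339.8 141. ] [ 0.5917 -0.2652  0.    ]
flux_jar 0.67 [370. 192.  17.  10.] cen 378.6 195.1 rect [378.5 195. ] [12. 15.] 90.0 w [ 0.428  -0.3757  0.012 ]
   lm 0.54 [374.4 199.3] [ 0.4163 -0.3675  0.    ]
```

Candidates in the top view:
- **Batteries:** (227,187) and (277,183) are grey-panelled. Blue (145,261) and orange (368,226) are look-alikes, so I leave them.
- **Eyepieces:** (175,183) and (207,157). I choose (175,183), which is farther left.
- **Nozzles:** (122,194) and (321,191).
- **Flux jar:** (379,195), which I avoid. The spool at (208,80) is irrelevant.

I'll check these in one crop.

```bash
cat >> look.py <<'E'
from scipy.spatial.transform import Rotation as Ro
def go(p,yaw=None):
    """rows text toward world p, tool down at yaw (nearest half turn)"""
    o=get_obs(); R=Ro.from_euler('xyz',o['orientation'],degrees=True)
    if yaw is None: yaw=o['orientation'][2]
    T=Ro.from_euler('xyz',[180,0,yaw],degrees=True)
    s=R.inv().apply(np.array(p)-o['tool_pos']); t=(R.inv()*T).as_rotvec()
    n=max(np.linalg.norm(s)/.0417,np.degrees(np.linalg.norm(t))/7.16)
    print(np.round(np.r_[s/.3,t/np.pi],4),'rows>=%.1f'%n,'t',round(o['clock'],2),'j',o['joint_pos'].round(0))
E
python3 - <<'E'
from look import *
im=cv2.imread('pics/top0.png')
cv2.imwrite('pics/crop0.png',cv2.resize(im[135:215,105:335],None,fx=3.4,fy=3.4,interpolation=cv2.INTER_CUBIC))
go([.44,-.02,.25],-90)
E
```

```text
[-1.2911  1.5509 -0.078  -0.      0.     -0.3565] rows>=14.5 t 0.85 j [-48.  21.   1.  -0. -70. -17.]
```

View pics/crop0.png

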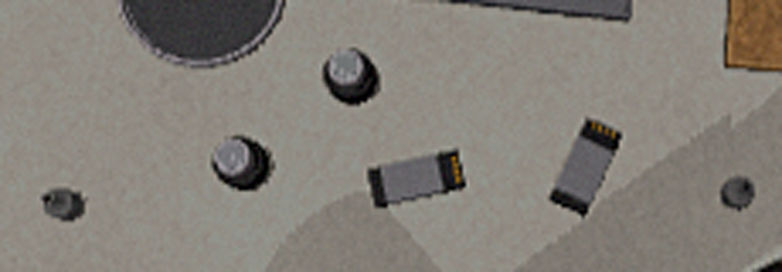

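The crop shows the leftmost eyepiece at crop (240,163), two grey batteries with brass contacts at (417,180) and (586,166), and nozzles at (63,203) and (737,192). The choice is confirmed, so I move in for a wrist view.

```bash
python3 -m inch '-0.65 0.78 -0.04 0 0 -0.18;-0.65 0.78 -0.04 0 0 -0.18;-0.65 0.78 -0.04 0 0 -0.18;-0.65 0.78 -0.04 0 0 -0.18;-0.65 0.78 -0.04 0 0 -0.18;-0.65 0.78 -0.04 0 0 -0.18;-0.65 0.78 -0.04 0 0 -0.18;-0.65 0.78 -0.04 0 0 -0.18' -1; python3 -c "
from look import *
go([.44,-.02,.25],-90)"
```

```text
clock: 1.52
tool_pos: [0.3681, -0.3084, 0.2394]
orientation: [-179.9, 0.1, -121.7]
force: [0.4, -0.0, 0.2]
opening: 0.0876
gripper_force: 0.0
[-9.440e-01  3.004e-01 -3.480e-02 -6.000e-04  2.000e-04 -1.759e-01] rows>=7.1 t 1.52 j [-16.   1. -22.  -0. -67. -15.]
```

```bash
python3 -m inch '-.944 .3 -.035 0 0 -.176;-.944 .3 -.035 0 0 -.176;-.944 .3 -.035 0 0 -.176;-.944 .3 -.035 0 0 -.176;-.944 .3 -.035 0 0 -.176;-.944 .3 -.035 0 0 -.176;-.944 .3 -.035 0 0 -.176;-.944 .3 -.035 0 0 -.176;-.944 .3 -.035 0 0 -.176'
python3 - <<'E'
from look import *
save('wrist','w1'); print(camera_params('wrist'))
for t in ['battery0','nozzle0','eyepiece','battery_tray','nozzle_dish','eyepiece_tray']:
    for d in cut_out('wrist',t):
        if d['p']<.2: continue
        m=d['pixels'].astype(np.uint8); v,u=np.nonzero(m); z={'battery0':.010}.get(t,.012)
        W=np.array([onz('wrist',q,z)[:2] for q in zip(u,v)],np.float32)
        r=cv2.minAreaRect(W)
        print(t,round(d['p'],2),np.round(d['rect']),'w',np.round(r[0],4),np.round(r[1],3),round(r[2],1))
    for d in landmark_of('wrist',t):
        if d['p']>.2: print('   lm',round(d['p'],2),np.round(d['uv'],1),onz('wrist',d['uv'],0).round(4))
E
```

```text
clock: 2.27
tool_pos: [0.4408, -0.0214, 0.2493]
orientation: [-180.0, 0.0, -89.8]
force: [0.1, -0.2, -0.4]
opening: 0.0877
gripper_force: 0.0
{'mtx': array([[297.31863964,   0.        , 257.04757769],
       [  0.        , 297.31863964, 195.36973626],
       [  0.        ,   0.        ,   1.        ]]), 'rvec': array([ 9.13919057e-04, -3.11346664e+00, -4.17542183e-01]), 'tvec': array([ 0.44075326, -0.0164589 ,  0.418008  ])}
battery0 0.87 [220. 105.  62.  43.] w [ 0.4532 -0.0794] [0.035 0.08 ] 66.2
battery0 0.75 [242. 203.  36.  48.] w [0.439  0.0642] [0.036 0.078] 13.8
   lm 0.68 [258.8 228.8] [0.4379 0.0667 0.    ]
   lm 0.61 [247.5 126. ] [ 0.4531 -0.0821  0.    ]
nozzle0 0.64 [253.  20.  25.  21.] w [ 0.4311 -0.2134] [0.033 0.028] 89.9
   lm 0.65 [263.1  33.8] [ 0.4313 -0.212   0.    ]
eyepiece 0.81 [184. 277.  29.  16.] w [0.5324 0.155 ] [0.026 0.042] 88.1
   lm 0.69 [203.3 263.3] [0.5251 0.1249 0.    ]
   lm 0.25 [248.5 126.8] [ 0.4518 -0.0816  0.    ]Traceback (most recent call last):
  File "<stdin>", line 7, in <module>
  File "look.py", line 15, in onz
    o,d=ray(cam,uv); return o+d*(z-o[2])/d[2]
        ~~~^^^^^^^^
  File "look.py", line 8, in ray
    c=camera_params(cam); R=cv2.Rodrigues(c['rvec'])[0]; o=-R.T@c['tvec'].ravel()
ValueError: time passes only in moves, steps and waits
```

View pics/w1.png

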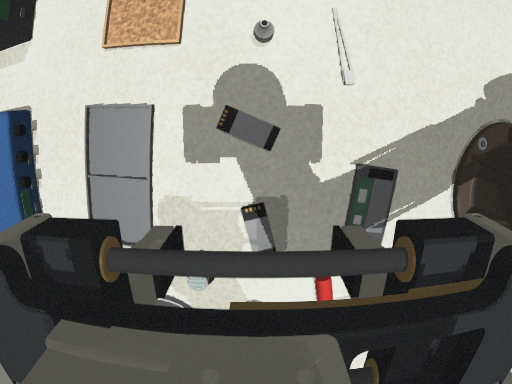

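The wrist view shows the right battery at (248,128), the left one at (257,227) partly under the gripper bar, the nozzle at (263,31), the long tray at (120,172), the square tray at (145,20), and no look-alikes close by. I'll cache the calibration and measure the trays.

```bash
python3 - <<'E'
s=open('look.py').read()
s=s.replace("def proj","_C={}\ndef cp(cam):\n    if cam not in _C: _C[cam]=camera_params(cam)\n    return _C[cam]\ndef proj").replace("    c=camera_params(cam);","    c=cp(cam);")
s+='''
def find(cam,things,z=.012,pmin=.2):
    if cam=='wrist': cp(cam)
    snapshot(cam)
    for t in things:
        for d in cut_out(cam,t):
            if d['p']<pmin: continue
            v,u=np.nonzero(d['pixels'])
            zz=.010 if 'batt' in t and 'tray' not in t else z
            W=np.array([onz(cam,q,zz)[:2] for q in zip(u,v)],np.float32); r=cv2.minAreaRect(W)
            print(cam,t,round(d['p'],2),np.round(d['rect']),'w',np.round(r[0],4),np.round(r[1],3),round(r[2],1))
        for d in landmark_of(cam,t):
            if d['p']>pmin: print('   lm',round(d['p'],2),np.round(d['uv'],1),onz(cam,d['uv'],0).round(4))
'''
open('look.py','w').write(s)
E
python3 - <<'E'
from look import *
find('wrist',['battery_tray','eyepiece_tray'])
find('top',['battery0','battery_tray','nozzle_dish','eyepiece_tray','eyepiece','nozzle0'])
go([.4535,-.0785,.06],-24)
E
```

```text
wrist battery_tray 0.79 [ 86. 106.  66. 142.] w [ 0.6482 -0.0114] [0.212 0.113] 85.1
wrist battery_tray 0.32 [103.   0.  79.  53.] w [ 0.6039 -0.24  ] [0.083 0.125] 84.9
   lm 0.95 [119.3 180.4] [ 0.6488 -0.0091  0.    ]
wrist eyepiece_tray 0.92 [99.  0. 84. 54.] w [ 0.6039 -0.2401] [0.084 0.125] 85.4
   lm 0.58 [144.1  11.3] [ 0.6022 -0.2603  0.    ]
top battery0 0.88 [212. 179.  28.  18.] w [0.4397 0.0719] [0.031 0.077] 15.2
top battery0 0.76 [353. 221.  23.  22.] w [ 0.3203 -0.3314] [0.036 0.08 ] 56.2
top battery0 0.51 [277. 172.  12.  15.] w [ 0.4685 -0.0883] [0.021 0.046] 64.9
   lm 0.82 [362.5 230.3] [ 0.3236 -0.3308  0.    ]
   lm 0.77 [224.8 184.8] [0.4462 0.0787 0.    ]
   lm 0.6 [275.8 184.5] [ 0.4518 -0.0733  0.    ]
top nozzle_dish 0.68 [142. 108.  33.  12.] w [0.6649 0.2882] [0.03  0.106] 15.9
top eyepiece_tray 0.69 [320. 117.  42.  41.] w [ 0.6034 -0.2596] [0.122 0.123] 86.0
   lm 0.86 [340.3 140.7] [ 0.5927 -0.2667  0.    ]
top nozzle0 0.45 [315. 190.  14.   9.] w [ 0.4353 -0.2079] [0.024 0.024] 64.2
   lm 0.62 [318.9 192.2] [ 0.4326 -0.2022  0.    ]
[ 0.1823 -0.0444  0.6303 -0.     -0.     -0.3671] rows>=9.2 t 3.57 j [ 23.  -3. -25.  -0. -68. -23.]
```

```bash
python3 -m inch '.182 -.044 .6 0 0 -.367;.182 -.044 .6 0 0 -.367;.182 -.044 .6 0 0 -.367;.182 -.044 .6 0 0 -.367;.182 -.044 .6 0 0 -.367;.182 -.044 .6 0 0 -.367;.182 -.044 .6 0 0 -.367;.182 -.044 .6 0 0 -.367;.182 -.044 .6 0 0 -.367;.182 -.044 .6 0 0 -.367' -0.2
python3 - <<'E'
from look import *
save('wrist','w2')
find('wrist',['battery0'])
go([.4535,-.0785,.003],-24)
E
```

```text
clock: 4.4
tool_pos: [0.4535, -0.0785, 0.0689]
orientation: [180.0, 0.0, -23.6]
force: [0.0, -0.3, 0.8]
opening: 0.0528
gripper_force: 0.0
wrist battery0 0.88 [232. 157.  47.  94.] w [ 0.4567 -0.0782] [0.034 0.075] 65.8
wrist battery0 0.45 [508. 210.   4.  20.] w [ 0.3339 -0.3137] [0.009 0.026] 86.2
   lm 0.55 [256.5 206. ] [ 0.4538 -0.0784  0.    ]
[ 4.000e-04  1.000e-04  2.202e-01  0.000e+00 -0.000e+00 -7.000e-04] rows>=1.6 t 4.6 j [ 15.  10. -38.   0. -42.  51.]
```

View pics/w2.png

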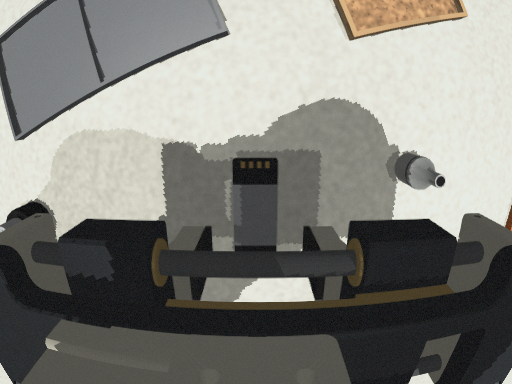

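The battery lies aligned and centred between the fingers at (255,205), so I descend and grip.

```bash
python3 -m inch '0 0 .1 0 0 0;0 0 .18 0 0 0;0 0 .21 0 0 0;0 0 .222 0 0 0;0 0 .222 0 0 0' && python3 -m inch '0 0 0 0 0 0;0 0 0 0 0 0;0 0 0 0 0 0;0 0 0 0 0 0;0 0 0 0 0 0;0 0 0 0 0 0' 1; python3 -c "
from look import *
go([.644,-.0623,.07],-5)"
```

```text
clock: 5.02
tool_pos: [0.4531, -0.0786, 0.0021]
orientation: [179.9, 0.1, -24.1]
force: [0.7, -0.3, -0.0]
opening: 0.0527
gripper_force: 0.0
clock: 5.52
tool_pos: [0.4541, -0.0783, 0.0033]
orientation: [-179.9, -0.1, -24.0]
force: [-0.6, 0.1, 6.9]
opening: 0.0332
gripper_force: 30.0
[ 5.569e-01 -3.066e-01 -2.211e-01 -2.000e-04 -5.000e-04 -1.056e-01] rows>=4.8 t 5.52 j [ 15.  17. -41.   0. -32.  51.]
```

```bash
python3 -m inch '0 0 -.12 0 0 0;.1 -.05 -.25 0 0 -.02;.557 -.307 -.25 0 0 -.106;.557 -.307 -.25 0 0 -.106;.557 -.307 -.25 0 0 -.106;.557 -.307 -.25 0 0 -.106;.557 -.307 -.25 0 0 -.106;.557 -.307 -.25 0 0 -.106;.557 -.307 -.25 0 0 -.106'
python3 - <<'E'
from look import *
save('wrist','w3')
find('wrist',['battery_tray','battery0'])
go([.644,-.0623,.0075],-5)
E
```

```text
clock: 6.27
tool_pos: [0.6425, -0.0625, 0.0767]
orientation: [180.0, 0.1, -5.0]
force: [-0.1, -0.6, -0.4]
opening: 0.0331
gripper_force: 30.0
wrist battery_tray 0.58 [ 70. 134. 257. 104.] w [ 0.6627 -0.0109] [0.218 0.088] 86.0
   lm 0.96 [193.6 199.5] [ 0.65   -0.0102  0.    ]
wrist battery0 0.61 [229. 176.  63. 126.] w [ 0.6094 -0.0603] [0.051 0.118] 84.4
   lm 0.76 [259.  238.6] [ 0.6103 -0.0618  0.    ]
[ 3.200e-03 -6.000e-04  2.352e-01 -1.000e-04 -2.000e-04  3.000e-04] rows>=1.7 t 6.57 j [ 12.  25. -14.  -0. -52.  73.]
```

View pics/w3.png

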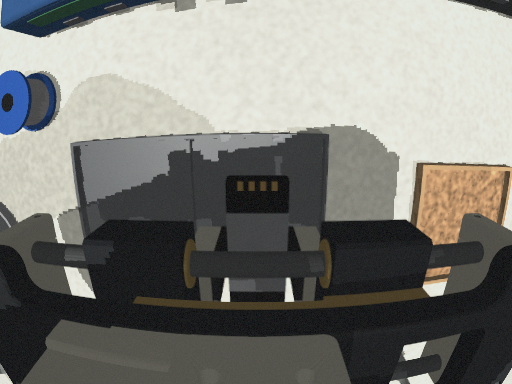

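The battery hangs level above the right bay: it sits at (258,205), and the bay spans columns 193–327. I lower it slowly.

```bash
python3 -m inch '.003 0 .1 0 0 0;.003 0 .18 0 0 0;.003 0 .21 0 0 0;.003 0 .225 0 0 0;.003 0 .232 0 0 0;.003 0 .236 0 0 0;.003 0 .236 0 0 0'
```

```text
clock: 7.15
tool_pos: [0.6451, -0.0624, 0.0077]
orientation: [-180.0, -0.1, -4.9]
force: [0.3, -0.4, 0.0]
opening: 0.0331
gripper_force: 30.0
```

```bash
python3 -m inch '0 0 .003 0 0 0;0 0 .005 0 0 0;0 0 .005 0 0 0' && python3 -m inch '0 0 0 0 0 0;0 0 0 0 0 0;0 0 0 0 0 0;0 0 0 0 0 0' -.14 && python3 -m inch '0 0 -.05 0 0 0;0 0 -.15 0 0 0;0 0 -.25 0 0 0;0 0 -.25 0 0 0'
python3 - <<'E'
from look import *
find('top',['battery0','nozzle_dish','eyepiece'])
go([.4395,.071,.07],-76)
E
```

```text
clock: 7.4
tool_pos: [0.6451, -0.0624, 0.0064]
orientation: [-180.0, -0.1, -4.9]
force: [-0.6, 0.2, 5.0]
opening: 0.0338
gripper_force: 30.0
clock: 7.73
tool_pos: [0.6443, -0.0625, 0.005]
orientation: [180.0, 0.0, -5.0]
force: [0.2, 0.1, -0.7]
opening: 0.0493
gripper_force: 0.0
clock: 8.07
tool_pos: [0.648, -0.0624, 0.0863]
orientation: [-180.0, -0.5, -4.9]
force: [1.5, 0.3, 2.2]
opening: 0.0504
gripper_force: 0.0
top battery0 0.79 [267. 113.  14.  20.] w [ 0.6386 -0.0588] [0.063 0.033] 1.1
top battery0 0.72 [354. 220.  24.  25.] w [ 0.321  -0.3318] [0.035 0.08 ] 59.1
   lm 0.58 [271.9 121.4] [ 0.6468 -0.0573  0.    ]
   lm 0.44 [224.2 185.8] [0.4431 0.0803 0.    ]
   lm 0.34 [255.2 119. ] [ 0.6527 -0.006   0.    ]
   lm 0.3 [376.1 198.2] [ 0.4198 -0.3727  0.    ]
[-7.162e-01 -3.847e-01  3.100e-02  5.000e-04  5.000e-04  3.947e-01] rows>=9.9 t 8.42 j [ 12.  25. -13.  -0. -52.  73.]
```

```bash
python3 -m inch '-.72 -.385 .02 0 0 .395;-.72 -.385 .02 0 0 .395;-.72 -.385 .02 0 0 .395;-.72 -.385 .02 0 0 .395;-.72 -.385 .02 0 0 .395;-.72 -.385 .02 0 0 .395;-.72 -.385 .02 0 0 .395;-.72 -.385 .02 0 0 .395;-.72 -.385 .02 0 0 .395;-.72 -.385 .02 0 0 .395' -.2
python3 - <<'E'
from look import *
save('wrist','w4')
find('wrist',['battery0'])
go([.4395,.071,.0025],-76)
E
```

```text
clock: 9.25
tool_pos: [0.4387, 0.0715, 0.0739]
orientation: [180.0, -0.0, -74.4]
force: [-0.3, 0.3, -0.3]
opening: 0.0529
gripper_force: 0.0
wrist battery0 0.97 [232. 154.  50.  96.] w [0.4392 0.0681] [0.035 0.079] 14.7
wrist battery0 0.83 [35.  1. 77. 29.] w [ 0.6438 -0.0551] [0.088 0.027] 0.0
   lm 0.65 [75.2  7.8] [ 0.6441 -0.0629 -0.    ]
   lm 0.58 [255.1 203.9] [0.4406 0.0711 0.    ]
[ 8.000e-04 -1.800e-03  2.377e-01  2.000e-04 -1.000e-04  1.190e-02] rows>=1.7 t 9.45 j [ 35.   8. -39.  -0. -43. -19.]
```

View pics/w4.png

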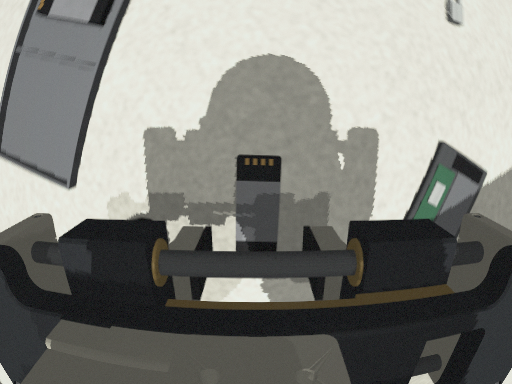

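The second battery is centred between the fingers at (258,203), and the first sits in its bay at (75,8). I descend and grip.

```bash
python3 -m inch '0 0 .1 0 0 0;0 0 .18 0 0 0;0 0 .22 0 0 0;0 0 .238 0 0 0;0 0 .238 0 0 0' && python3 -m inch '0 0 0 0 0 0;0 0 0 0 0 0;0 0 0 0 0 0;0 0 0 0 0 0;0 0 0 0 0 0;0 0 0 0 0 0' 1 && python3 -m inch '0 0 -.1 0 0 0;0 0 -.26 0 0 0;0 0 -.26 0 0 0;0 0 -.26 0 0 0'; python3 -c "
from look import *
go([.653,.0433,.08],-5)"
```

```text
clock: 9.87
tool_pos: [0.4385, 0.0707, 0.0016]
orientation: [179.8, -0.1, -74.0]
force: [-0.3, 0.4, 0.0]
opening: 0.0526
gripper_force: 0.0
clock: 10.37
tool_pos: [0.4396, 0.0715, 0.0035]
orientation: [-179.9, 0.0, -74.1]
force: [-1.2, -0.3, 6.8]
opening: 0.0334
gripper_force: 29.9
clock: 10.7
tool_pos: [0.4412, 0.0725, 0.084]
orientation: [-179.6, 0.1, -74.1]
force: [0.2, 0.7, -1.2]
opening: 0.0337
gripper_force: 29.9
[ 0.2874 -0.6521  0.0172 -0.0023 -0.0008 -0.3837] rows>=9.6 t 10.7 j [ 35.   8. -38.   0. -44. -19.]
```

```bash
python3 -m inch '.287 -.652 .01 0 0 -.384;.287 -.652 .01 0 0 -.384;.287 -.652 .01 0 0 -.384;.287 -.652 .01 0 0 -.384;.287 -.652 .01 0 0 -.384;.287 -.652 .01 0 0 -.384;.287 -.652 .01 0 0 -.384;.287 -.652 .01 0 0 -.384;.287 -.652 .01 0 0 -.384;.287 -.652 .01 0 0 -.384'
python3 - <<'E'
from look import *
go([.653,.0433,.0085],-5)
E
```

```text
clock: 11.53
tool_pos: [0.6502, 0.0417, 0.0763]
orientation: [180.0, 0.1, -4.6]
force: [-0.1, -0.5, -0.5]
opening: 0.0337
gripper_force: 29.9
[ 9.200e-03 -6.100e-03  2.259e-01  1.000e-04  6.000e-04  2.000e-03] rows>=1.6 t 11.53 j [ 21.  26. -13.  -0. -52.  65.]
```

```bash
python3 -m inch '.009 -.006 .1 0 0 0;.009 -.006 .18 0 0 0;.009 -.006 .21 0 0 0;.009 -.006 .22 0 0 0;.009 -.006 .226 0 0 0;.009 -.006 .226 0 0 0;.009 -.006 .226 0 0 0'
```

```text
clock: 12.12
tool_pos: [0.6545, 0.0438, 0.0112]
orientation: [-180.0, -0.1, -5.0]
force: [0.1, 0.5, -0.4]
opening: 0.0334
gripper_force: 29.9
```

```bash
python3 -m inch '0 0 .008 0 0 0;0 0 .013 0 0 0;0 0 .016 0 0 0;0 0 .016 0 0 0' && python3 -m inch '0 0 0 0 0 0;0 0 0 0 0 0;0 0 0 0 0 0;0 0 0 0 0 0' -.14 && python3 -m inch '0 0 -.05 0 0 0;0 0 -.15 0 0 0;0 0 -.25 0 0 0;0 0 -.25 0 0 0'
python3 - <<'E'
from look import *
find('top',['battery0','nozzle_dish','eyepiece'])
go([.44,.2,.15],-90)
E
```

```text
clock: 12.45
tool_pos: [0.6542, 0.0437, 0.0066]
orientation: [-180.0, -0.1, -5.0]
force: [-2.6, 0.4, 5.7]
opening: 0.0336
gripper_force: 29.9
clock: 12.78
tool_pos: [0.6537, 0.0435, 0.0052]
orientation: [-180.0, -0.0, -5.0]
force: [1.1, -0.6, 0.6]
opening: 0.0493
gripper_force: 0.0
clock: 13.12
tool_pos: [0.6573, 0.0442, 0.0864]
orientation: [-179.9, -0.5, -4.9]
force: [0.9, 0.1, 0.8]
opening: 0.0501
gripper_force: 0.0
top battery0 0.81 [354. 219.  24.  23.] w [ 0.3203 -0.3316] [0.036 0.082] 60.4
top battery0 0.8 [264. 109.  16.  26.] w [ 0.6436 -0.0601] [0.038 0.081] 85.3
top battery0 0.65 [232. 104.  14.  26.] w [0.6493 0.0448] [0.066 0.033] 1.9
   lm 0.79 [271.5 120.9] [ 0.6483 -0.056   0.    ]
   lm 0.6 [361.8 233.6] [ 0.3139 -0.3286  0.    ]
   lm 0.54 [238.5 116.7] [0.6584 0.0454 0.    ]
   lm 0.67 [163.1 130.6] [0.6069 0.2728 0.    ]
top eyepiece 0.45 [198. 147.  17.  21.] w [0.5271 0.1329] [0.046 0.043] 29.0
   lm 0.45 [208.  155.8] [0.5329 0.1328 0.    ]
   lm 0.45 [273.4 124. ] [ 0.6387 -0.0621  0.    ]
[-7.531e-01 -4.582e-01 -2.360e-01  7.000e-04  3.000e-04  4.722e-01] rows>=11.9 t 13.47 j [ 21.  26. -12.  -0. -52.  64.]
```

Both batteries are in their bays. Next is the eyepiece, keeping the yaw.

```bash
python3 -m inch '-.78 -.53 -.2 0 0 0;-.78 -.53 -.2 0 0 0;-.78 -.53 -.2 0 0 0;-.78 -.53 -.2 0 0 0;-.78 -.53 -.2 0 0 0;-.78 -.53 -.2 0 0 0;-.78 -.53 -.2 0 0 0;-.78 -.53 -.2 0 0 0;-.78 -.53 -.2 0 0 0' -1
python3 - <<'E'
from look import *
save('wrist','w5')
find('wrist',['eyepiece'],z=.03)
go([.444,.219,.07],-5)
E
```

```text
clock: 14.22
tool_pos: [0.4332, 0.2239, 0.1405]
orientation: [-180.0, -0.0, -4.7]
force: [-0.4, -0.8, -0.5]
opening: 0.0876
gripper_force: 0.0
wrist eyepiece 0.78 [321.  67.  53.  47.] w [0.5248 0.1327] [0.051 0.043] 74.4
wrist eyepiece 0.62 [236. 154.  43.  52.] w [0.4483 0.221 ] [0.042 0.046] 85.1
   lm 0.64 [254.2 175.6] [0.4447 0.2246 0.    ]
   lm 0.6 [338.9  89.4] [0.5272 0.1315 0.    ]
[ 0.0315  0.0053  0.2316  0.0004  0.0003 -0.0004] rows>=1.7 t 14.42 j [ 50.   7. -29.  -0. -53.  35.]
```

View pics/w5.png

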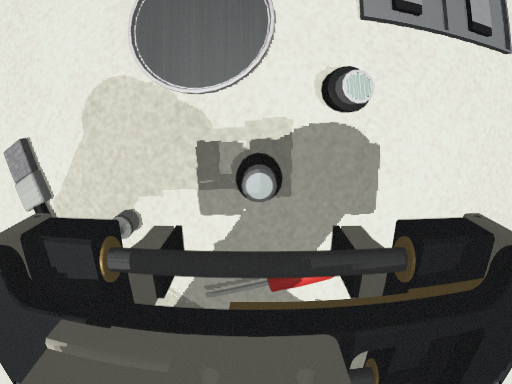

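The chosen eyepiece is at (258,175) and the look-alike at (345,89) stays put. The nozzle is at (127,222) and the dish at upper left.

```bash
python3 -m inch '.038 0 .05 0 0 0;.038 0 .17 0 0 0;.038 0 .28 0 0 0;.038 0 .38 0 0 0;.038 0 .43 0 0 0;.038 0 .45 0 0 0;.038 0 .45 0 0 0' && python3 -m inch '0 0 0 0 0 0;0 0 0 0 0 0;0 0 0 0 0 0;0 0 0 0 0 0;0 0 0 0 0 0;0 0 0 0 0 0;0 0 0 0 0 0' 1 && python3 -m inch '0 0 -.1 0 0 0;0 0 -.2 0 0 0;0 0 -.33 0 0 0;0 0 -.42 0 0 0;0 0 -.42 0 0 0'; python3 -c "
from look import *
go([.603,-.26,.12],-5)"
```

```text
clock: 15.0
tool_pos: [0.4456, 0.2196, 0.0033]
orientation: [179.8, 0.1, -5.1]
force: [-0.9, -0.8, 0.5]
opening: 0.0874
gripper_force: 0.0
clock: 15.58
tool_pos: [0.4458, 0.2215, 0.0055]
orientation: [-180.0, -0.0, -5.0]
force: [-0.8, 0.7, -0.9]
opening: 0.0462
gripper_force: 0.0
clock: 16.0
tool_pos: [0.4483, 0.2236, 0.137]
orientation: [-179.6, -0.4, -4.9]
force: [1.1, 1.2, -2.1]
opening: 0.0435
gripper_force: 29.9
[ 6.516e-01  1.562e+00  5.040e-02 -2.100e-03 -2.100e-03  4.000e-04] rows>=12.2 t 16.0 j [ 49.   8. -29.   0. -52.  36.]
```

Run:
```python
from look import *
im=save('scene','s2'); u,v=proj('scene',[.448,.2236,.13])[0].astype(int); print(u,v)
b=cv2.imread('pics/s2.png')[max(0,v-70):v+90,max(0,u-100):u+100]
cv2.imwrite('pics/s2c.png',cv2.resize(b,None,fx=3,fy=3,interpolation=cv2.INTER_CUBIC))
print(get_obs()['opening'],get_obs()['gripper_force'])
```

```text
348 148
0.04321208403224652 29.935719072818756
```

View pics/s2c.png

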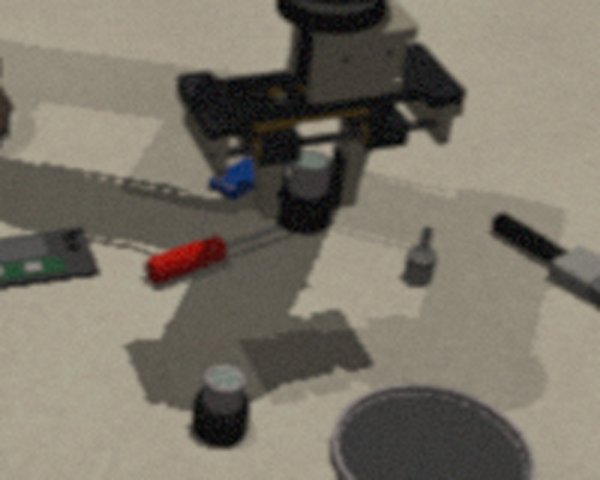

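The eyepiece (305,190 in the crop) is held upright, gripped a few mm lower than planned. I carry it over and lower it while watching the force.

```bash
python3 -m inch '.325 .78 .02 0 0 0;.325 .78 .02 0 0 0;.325 .78 .02 0 0 0;.325 .78 .02 0 0 0;.325 .78 .02 0 0 0;.325 .78 .02 0 0 0;.325 .78 .02 0 0 0' && python3 -m inch '.325 .78 .03 0 0 0;.325 .78 .03 0 0 0;.325 .78 .03 0 0 0;.325 .78 .03 0 0 0;.325 .78 .03 0 0 0;.325 .78 .03 0 0 0;.325 .78 .03 0 0 0;.325 .78 .03 0 0 0'; python3 -c "
from look import *
find('top',['eyepiece_tray'])
go([.603,-.26,.04],-5)"
```

```text
clock: 16.63
tool_pos: [0.5223, -0.0255, 0.1232]
orientation: [179.9, 0.2, -5.2]
force: [0.5, 0.6, -0.3]
opening: 0.0432
gripper_force: 29.9
clock: 17.3
tool_pos: [0.5982, -0.2642, 0.1131]
orientation: [-180.0, 0.2, -5.2]
force: [0.0, 0.5, -1.9]
opening: 0.0435
gripper_force: 29.9
top eyepiece_tray 0.68 [341. 134.  20.  22.] w [ 0.5792 -0.2883] [0.063 0.078] 89.3
   lm 0.96 [339.8 137. ] [ 0.6042 -0.2653  0.    ]
[ 1.560e-02 -4.800e-03  2.493e-01 -2.000e-04  7.000e-04  0.000e+00] rows>=1.8 t 17.45 j [ -7.  23. -10.  -0. -56.  92.]
```

```bash
python3 -m inch '.016 -.005 .12 0 0 0;.016 -.005 .2 0 0 0;.016 -.005 .25 0 0 0;.016 -.005 .28 0 0 0;.016 -.005 .28 0 0 0;.016 -.005 .29 0 0 0;.016 -.005 .29 0 0 0'&& python3 -m inch '0 0 .01 0 0 0;0 0 .015 0 0 0;0 0 .015 0 0 0'
```

```text
clock: 18.03
tool_pos: [0.605, -0.2604, 0.0301]
orientation: [180.0, -0.1, -4.9]
force: [-0.1, -0.2, -0.7]
opening: 0.0436
gripper_force: 29.9
clock: 18.28
tool_pos: [0.6043, -0.2608, 0.025]
orientation: [-180.0, -0.0, -5.0]
force: [0.0, 0.1, -1.8]
opening: 0.0429
gripper_force: 29.9
```

```bash
for i in 1; do python3 -m inch '0 0 .01 0 0 0;0 0 .015 0 0 0;0 0 .015 0 0 0'; python3 -m inch '0 0 .005 0 0 0;0 0 .01 0 0 0;0 0 .01 0 0 0'; done
```

```text
clock: 18.53
tool_pos: [0.6039, -0.2608, 0.0198]
orientation: [-180.0, 0.0, -5.0]
force: [0.7, -0.4, -1.7]
opening: 0.0433
gripper_force: 29.9
clock: 18.78
tool_pos: [0.604, -0.2608, 0.0167]
orientation: [-180.0, 0.0, -5.0]
force: [0.5, -0.6, -2.0]
opening: 0.0434
gripper_force: 29.9
```

```bash
python3 -m inch '0 0 .005 0 0 0;0 0 .01 0 0 0;0 0 .01 0 0 0'; python3 -m inch '0 0 .005 0 0 0;0 0 .007 0 0 0;0 0 .007 0 0 0'
```

```text
clock: 19.03
tool_pos: [0.6044, -0.2609, 0.0149]
orientation: [180.0, -0.0, -5.0]
force: [-2.4, 0.1, 3.1]
opening: 0.0436
gripper_force: 29.9
clock: 19.28
tool_pos: [0.6047, -0.2611, 0.0145]
orientation: [180.0, -0.1, -4.9]
force: [-5.5, 1.9, 16.1]
opening: 0.043
gripper_force: 30.0
```

Contact with the floor. I back off slightly, release and rise.

```bash
python3 -m inch '0 0 -.006 0 0 0;0 0 -.006 0 0 0' && python3 -m inch '0 0 0 0 0 0;0 0 0 0 0 0;0 0 0 0 0 0;0 0 0 0 0 0;0 0 0 0 0 0' -.3 && python3 -m inch '0 0 -.05 0 0 0;0 0 -.15 0 0 0;0 0 -.28 0 0 0;0 0 -.35 0 0 0;0 0 -.35 0 0 0'
python3 - <<'E'
from look import *
find('top',['eyepiece','nozzle0'])
find('wrist',['nozzle0','eyepiece'])
go([.433,-.21,.14],-90)
E
```

```text
clock: 19.45
tool_pos: [0.6046, -0.2609, 0.0146]
orientation: [180.0, -0.1, -5.0]
force: [-1.3, -0.1, 5.8]
opening: 0.0431
gripper_force: 30.0
clock: 19.87
tool_pos: [0.6041, -0.2608, 0.0135]
orientation: [-180.0, 0.0, -5.0]
force: [-0.2, 0.4, 0.3]
opening: 0.0568
gripper_force: 0.0
clock: 20.28
tool_pos: [0.6074, -0.2618, 0.125]
orientation: [179.9, -0.5, -4.9]
force: [0.7, 0.3, 0.1]
opening: 0.0568
gripper_force: 0.0
top eyepiece 0.63 [336. 126.  12.  16.] w [ 0.6097 -0.2724] [0.029 0.053] 83.7
top eyepiece 0.58 [117. 194.  12.   8.] w [0.405  0.3743] [0.024 0.03 ] 1.8
top eyepiece 0.52 [201. 149.  13.  16.] w [0.528  0.1327] [0.04  0.039] 2.6
   lm 0.71 [206.4 156.7] [0.53   0.1375 0.    ]
   lm 0.43 [339.1 136.8] [ 0.6048 -0.2631  0.    ]
top nozzle0 0.42 [119. 190.  12.  15.] w [0.4076 0.3752] [0.033 0.025] 65.5
   lm 0.4 [127.5 193. ] [0.4127 0.3656 0.    ]
wrist nozzle0 0.62 [193. 127. 131. 128.] w [ 0.6053 -0.2616] [0.122 0.12 ] 85.3
wrist eyepiece 0.69 [230. 168.  55.  59.] w [ 0.6021 -0.2615] [0.05 0.05] 42.1
   lm 0.59 [253.8 188. ] [ 0.6065 -0.258   0.    ]
[-5.823e-01 -1.190e-01 -7.250e-02  3.000e-04  4.000e-04  4.723e-01] rows>=11.9 t 20.78 j [ -6.  24.  -9.  -0. -57.  91.]
```

The eyepiece stands in the square tray. Next, the right nozzle.

```bash
python3 -m inch '-.62 -.113 0 0 0 0;-.62 -.113 0 0 0 0;-.62 -.113 0 0 0 0;-.62 -.113 0 0 0 0;-.62 -.113 0 0 0 0;-.62 -.113 0 0 0 0;-.62 -.113 0 0 0 0' -.7
python3 - <<'E'
from look import *
save('wrist','w6')
find('wrist',['nozzle0'],z=.02)
go([.432,-.212,.004],-5)
E
```

```text
clock: 21.37
tool_pos: [0.4212, -0.2107, 0.1195]
orientation: [180.0, -0.1, -5.0]
force: [0.9, -0.3, -0.0]
opening: 0.0743
gripper_force: 0.0
wrist nozzle0 0.61 [239. 169.  32.  31.] w [ 0.4343 -0.2082] [0.026 0.03 ] 85.0
   lm 0.91 [254.5 181.9] [ 0.4314 -0.2096  0.    ]
[ 3.060e-02  6.000e-04  3.826e-01  0.000e+00 -0.000e+00  1.000e-04] rows>=2.8 t 21.57 j [ -3.   7. -33.   0. -50.  88.]
```

View pics/w6.png

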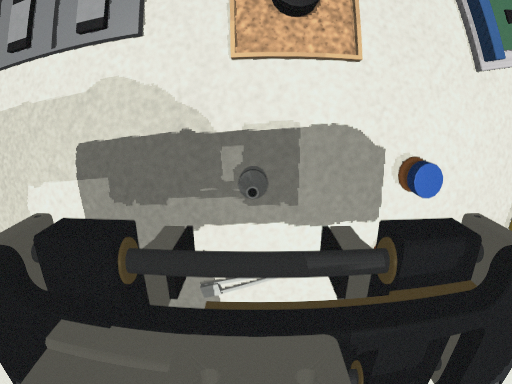

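The nozzle is at (253,182) between the fingers, and the jar at (422,180) is well clear. I descend and grip with enough rows to close fully.

```bash
python3 -m inch '.032 -.009 .05 0 0 0;.032 -.009 .16 0 0 0;.032 -.009 .26 0 0 0;.032 -.009 .33 0 0 0;.032 -.009 .37 0 0 0;.032 -.009 .382 0 0 0;.032 -.009 .382 0 0 0' && python3 -m inch '0 0 0 0 0 0;0 0 0 0 0 0;0 0 0 0 0 0;0 0 0 0 0 0;0 0 0 0 0 0;0 0 0 0 0 0;0 0 0 0 0 0;0 0 0 0 0 0;0 0 0 0 0 0;0 0 0 0 0 0' 1; python3 -c "
from look import *
print(get_obs()['gripper_force'])"
```

```text
clock: 22.15
tool_pos: [0.4314, -0.2091, 0.0029]
orientation: [180.0, 0.2, -5.0]
force: [-0.3, -0.4, 0.5]
opening: 0.0745
gripper_force: 0.0
clock: 22.98
tool_pos: [0.4317, -0.209, 0.0044]
orientation: [180.0, -0.0, -5.0]
force: [-0.9, 0.3, 2.1]
opening: 0.0252
gripper_force: 30.0
30.000539517131983
```

```bash
python3 -m inch '0 0 -.1 0 0 0;0 0 -.22 0 0 0;0 0 -.35 0 0 0;.26 -.81 -.385 0 0 0;.26 -.81 -.385 0 0 0;.26 -.81 -.385 0 0 0;.26 -.81 -.385 0 0 0;.26 -.81 -.385 0 0 0;.26 -.81 -.385 0 0 0;.26 -.81 -.385 0 0 0' && python3 -m inch '.265 -.815 0 0 0 0;.265 -.815 0 0 0 0;.265 -.815 0 0 0 0;.265 -.815 0 0 0 0;.265 -.815 0 0 0 0;.265 -.815 0 0 0 0;.265 -.815 0 0 0 0;.265 -.815 0 0 0 0'
python3 - <<'E'
from look import *
save('wrist','w7')
find('wrist',['nozzle_dish','nozzle0'])
find('top',['nozzle_dish'])
go([.634,.264,.03],-5)
E
```

```text
clock: 23.82
tool_pos: [0.5335, 0.0313, 0.1202]
orientation: [-179.9, -0.1, -4.8]
force: [1.1, 0.0, 0.1]
opening: 0.0254
gripper_force: 30.0
clock: 24.48
tool_pos: [0.6314, 0.2657, 0.1182]
orientation: [180.0, 0.1, -4.8]
force: [-0.2, -0.8, -2.0]
opening: 0.0255
gripper_force: 30.0
wrist nozzle_dish 0.95 [181. 137. 150. 148.] w [0.6127 0.262 ] [0.147 0.135] 31.6
   lm 0.81 [256.4 211.8] [0.6094 0.2661 0.    ]
wrist nozzle0 0.58 [231. 219.  53.  75.] w [0.5677 0.2714] [0.047 0.083] 70.7
   lm 0.97 [257.1 238.2] [0.5812 0.2678 0.    ]
top nozzle_dish 0.77 [139. 115.  52.  42.] w [0.596  0.2677] [0.13  0.147] 4.3
top nozzle_dish 0.61 [368. 192.  18.  12.] w [ 0.428  -0.3758] [0.036 0.045] 1.8
   lm 0.73 [164.  128.8] [0.6127 0.2704 0.    ]
[ 9.400e-03 -6.600e-03  3.008e-01 -1.000e-04 -1.000e-04 -2.000e-04] rows>=2.2 t 24.93 j [ 39.  26.  -6.  -0. -58.  46.]
```

View pics/w7.png

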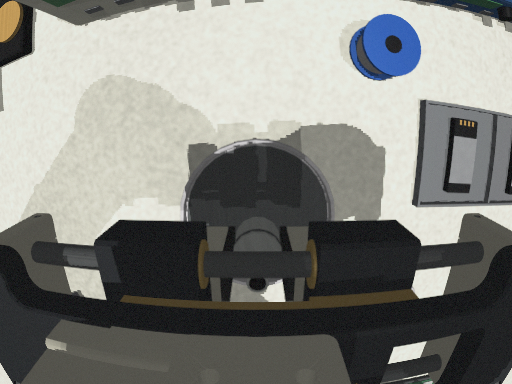

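The nozzle is held upright at (257,255) over the dish, whose centre is at (257,210). I lower it.

```bash
python3 -m inch '.012 0 .1 0 0 0;.012 0 .2 0 0 0;.012 0 .28 0 0 0;.012 0 .33 0 0 0;.012 0 .35 0 0 0;.012 0 .357 0 0 0;.012 0 .357 0 0 0' && python3 -m inch '0 0 .005 0 0 0;0 0 .008 0 0 0;0 0 .008 0 0 0'
```

```text
clock: 25.52
tool_pos: [0.6349, 0.2626, 0.013]
orientation: [-180.0, -0.0, -5.0]
force: [0.0, 0.0, -0.5]
opening: 0.025
gripper_force: 30.0
clock: 25.77
tool_pos: [0.635, 0.263, 0.0113]
orientation: [-179.9, -0.1, -5.0]
force: [-0.5, -0.3, -1.0]
opening: 0.0252
gripper_force: 30.0
```

```bash
python3 -m inch '0 0 .005 0 0 0;0 0 .009 0 0 0;0 0 .009 0 0 0'
```

```text
clock: 26.02
tool_pos: [0.6349, 0.2629, 0.0085]
orientation: [-180.0, -0.1, -5.0]
force: [-1.5, 0.2, 4.2]
opening: 0.0249
gripper_force: 30.0
```

Contact. I release with a small opening and rise, then head to the left nozzle.

```bash
python3 -m inch '0 0 0 0 0 0;0 0 0 0 0 0;0 0 0 0 0 0;0 0 0 0 0 0;0 0 0 0 0 0' 0 && python3 -m inch '0 0 -.05 0 0 0;0 0 -.15 0 0 0;0 0 -.28 0 0 0;0 0 -.37 0 0 0;0 0 -.37 0 0 0'
python3 - <<'E'
from look import *
find('wrist',['nozzle0','nozzle_dish'],z=.016)
go([.39,.372,.12],-5)
E
```

```text
clock: 26.43
tool_pos: [0.6345, 0.2626, 0.0074]
orientation: [180.0, 0.0, -5.0]
force: [-0.0, -0.3, 0.4]
opening: 0.0432
gripper_force: 0.0
clock: 26.85
tool_pos: [0.638, 0.2644, 0.1259]
orientation: [-179.7, -0.5, -4.9]
force: [0.8, 0.2, 0.4]
opening: 0.0439
gripper_force: 0.0
wrist nozzle0 0.64 [244. 180.  34.  34.] w [0.6348 0.2626] [0.027 0.031] 85.1
   lm 0.55 [260.4 193. ] [0.6348 0.2617 0.    ]
wrist nozzle_dish 0.74 [182. 147. 150. 144.] w [0.6112 0.2644] [0.146 0.138] 28.6
   lm 0.71 [257.6 217.9] [0.6091 0.2667 0.    ]
[-8.416e-01 -2.937e-01 -8.100e-03  4.000e-04  6.000e-04 -0.000e+00] rows>=6.4 t 27.1 j [ 39.  26.  -6.  -0. -58.  46.]
```

```bash
python3 -m inch '-.84 -.294 -.01 0 0 0;-.84 -.294 -.01 0 0 0;-.84 -.294 -.01 0 0 0;-.84 -.294 -.01 0 0 0;-.84 -.294 -.01 0 0 0;-.84 -.294 -.01 0 0 0;-.84 -.294 -.01 0 0 0;-.84 -.294 -.01 0 0 0' -.7
python3 - <<'E'
from look import *
save('wrist','w8')
find('wrist',['nozzle0'],z=.02)
go([.403,.37,.004],-5)
E
```

```text
clock: 27.77
tool_pos: [0.3879, 0.3732, 0.1208]
orientation: [179.9, 0.1, -4.8]
force: [0.2, -0.2, -0.1]
opening: 0.0745
gripper_force: 0.0
wrist nozzle0 0.56 [241. 160.  29.  32.] w [0.4064 0.3723] [0.026 0.029] 85.1
   lm 0.78 [256.6 172.9] [0.4063 0.3713 0.    ]
[ 3.900e-02  2.800e-03  3.896e-01  4.000e-04  1.000e-04 -0.000e+00] rows>=2.8 t 27.97 j [ 64.  13. -25.   0. -52.  21.]
```

View pics/w8.png

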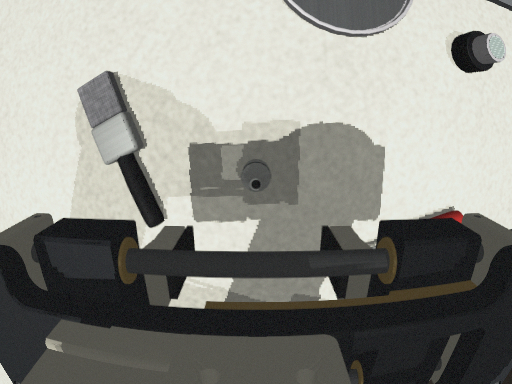

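The nozzle is at (256,175) between the fingers, with the brush handle at (150,215) clear of the finger path.

```bash
python3 -m inch '.047 -.003 .05 0 0 0;.047 -.003 .16 0 0 0;.047 -.003 .26 0 0 0;.047 -.003 .33 0 0 0;.047 -.003 .37 0 0 0;.047 -.003 .389 0 0 0;.047 -.003 .389 0 0 0' && python3 -m inch '0 0 0 0 0 0;0 0 0 0 0 0;0 0 0 0 0 0;0 0 0 0 0 0;0 0 0 0 0 0;0 0 0 0 0 0;0 0 0 0 0 0;0 0 0 0 0 0;0 0 0 0 0 0;0 0 0 0 0 0' 1; python3 -c "
from look import *
go([.579,.268,.12],-5)"
```

```text
clock: 28.55
tool_pos: [0.4057, 0.3706, 0.0031]
orientation: [179.8, 0.1, -5.1]
force: [-0.2, 0.1, 0.4]
opening: 0.0743
gripper_force: 0.0
clock: 29.38
tool_pos: [0.4053, 0.3722, 0.005]
orientation: [-180.0, -0.0, -5.0]
force: [-0.6, -0.3, 2.2]
opening: 0.0249
gripper_force: 30.0
[ 6.070e-01  2.956e-01 -3.834e-01 -0.000e+00 -0.000e+00  1.000e-04] rows>=5.6 t 29.38 j [ 63.  23. -30.   0. -37.  22.]
```

```bash
python3 -m inch '0 0 -.1 0 0 0;0 0 -.22 0 0 0;0 0 -.33 0 0 0;.607 .296 -.383 0 0 0;.607 .296 -.383 0 0 0;.607 .296 -.383 0 0 0;.607 .296 -.383 0 0 0;.607 .296 -.383 0 0 0;.607 .296 -.383 0 0 0;.607 .296 -.383 0 0 0' && python3 -m inch '0 0 0 0 0 0;0 0 0 0 0 0'
python3 - <<'E'
from look import *
go([.579,.268,.0125],-5)
E
```

```text
clock: 30.22
tool_pos: [0.5803, 0.2661, 0.119]
orientation: [180.0, 0.0, -5.2]
force: [-0.4, -0.9, -0.2]
opening: 0.0254
gripper_force: 30.0
clock: 30.38
tool_pos: [0.5781, 0.2681, 0.1194]
orientation: [180.0, 0.0, -5.0]
force: [-1.0, 0.2, -0.0]
opening: 0.025
gripper_force: 30.0
[ 3.100e-03 -0.000e+00  3.565e-01  1.000e-04  2.000e-04  2.000e-04] rows>=2.6 t 30.38 j [ 42.  22. -12.  -0. -56.  43.]
```

```bash
python3 -m inch '0 0 .1 0 0 0;0 0 .2 0 0 0;0 0 .28 0 0 0;0 0 .33 0 0 0;0 0 .35 0 0 0;0 0 .355 0 0 0;0 0 .355 0 0 0;0 0 .36 0 0 0;0 0 .36 0 0 0' && python3 -m inch '0 0 .003 0 0 0;0 0 .006 0 0 0;0 0 .006 0 0 0'
```

```text
clock: 31.13
tool_pos: [0.5795, 0.2685, 0.013]
orientation: [-179.9, -0.1, -5.0]
force: [-0.6, 0.1, -0.9]
opening: 0.0253
gripper_force: 30.0
clock: 31.38
tool_pos: [0.5791, 0.2678, 0.0103]
orientation: [-180.0, -0.0, -5.0]
force: [-0.1, 0.0, -0.9]
opening: 0.0253
gripper_force: 30.0
```

```bash
python3 -m inch '0 0 .003 0 0 0;0 0 .006 0 0 0;0 0 .006 0 0 0' && python3 -m inch '0 0 0 0 0 0;0 0 0 0 0 0;0 0 0 0 0 0;0 0 0 0 0 0;0 0 0 0 0 0' 0 && python3 -m inch '0 0 -.05 0 0 0;0 0 -.15 0 0 0;0 0 -.3 0 0 0;0 0 -.45 0 0 0;0 0 -.6 0 0 0;-.5 0 -.6 0 0 0;-.5 0 -.6 0 0 0;-.5 0 -.6 0 0 0;-.5 0 -.6 0 0 0;-.5 0 -.6 0 0 0'
python3 - <<'E'
from look import *
print(get_obs()['tool_pos'])
a=save('wrist','w9'); find('wrist',['nozzle0'],z=.016); 
b=save('scene','s9'); find('scene',['eyepiece','battery0','flux_jar'],z=.02)
t=save('top','t9')
x=np.vstack([np.hstack([a[:300],]),cv2.resize(b[150:320,60:480],(512,207))])
cv2.imwrite('pics/final.png',cv2.cvtColor(x,cv2.COLOR_RGB2BGR))
E
```

```text
clock: 31.63
tool_pos: [0.5792, 0.2678, 0.009]
orientation: [-180.0, -0.0, -5.0]
force: [-2.1, -1.1, 6.4]
opening: 0.0252
gripper_force: 30.0
clock: 32.05
tool_pos: [0.579, 0.2677, 0.0079]
orientation: [180.0, 0.0, -5.0]
force: [0.0, -0.9, -0.1]
opening: 0.0433
gripper_force: 0.0
clock: 32.88
tool_pos: [0.4259, 0.2806, 0.1892]
orientation: [-179.9, 0.0, -4.9]
force: [-1.7, -0.7, -1.4]
opening: 0.044
gripper_force: 0.0
[0.42592445 0.28058485 0.18915448]
wrist nozzle0 0.71 [249.   3.  23.   8.] w [0.628  0.2629] [0.025 0.014] 85.1
wrist nozzle0 0.62 [242.  28.  26.  30.] w [0.5811 0.2675] [0.031 0.027] 15.0
   lm 0.56 [259.3  44.9] [0.5834 0.2652 0.    ]
   lm 0.48 [258.3   3.5] [0.6368 0.2618 0.    ]
scene eyepiece 0.67 [314. 201.  18.  20.] w [0.5216 0.1325] [0.039 0.082] 65.4
scene eyepiece 0.55 [144. 266.  25.  30.] w [ 0.6016 -0.2621] [0.083 0.045] 7.1
   lm 0.66 [157.1 286.9] [ 0.5984 -0.2606  0.    ]
   lm 0.63 [324.5 219.8] [0.5275 0.1393 0.    ]
scene battery0 0.94 [298. 251.  20.  34.] w [0.657  0.0433] [0.037 0.085] 86.0
scene battery0 0.89 [ 95. 194.  30.  29.] w [ 0.3274 -0.3333] [0.041 0.087] 59.9
scene battery0 0.85 [244. 264.  26.  30.] w [ 0.647  -0.0626] [0.035 0.085] 84.9
scene battery0 0.68 [319. 125.  28.  19.] w [0.2252 0.2915] [0.045 0.09 ] 24.8
scene battery0 0.23 [143. 265.  23.  34.] w [ 0.5918 -0.2623] [0.078 0.044] 5.1
   lm 0.86 [258.  280.3] [ 0.6465 -0.0616  0.    ]
   lm 0.82 [327.5 133. ] [0.1966 0.2966 0.    ]
   lm 0.8 [310.3 270.5] [0.6563 0.0496 0.    ]
   lm 0.8 [111.1 208.7] [ 0.3301 -0.3331  0.    ]
scene flux_jar 0.69 [ 84. 223.  20.  23.] w [ 0.4307 -0.3735] [0.07  0.035] 9.2
scene flux_jar 0.53 [145. 265.  22.  33.] w [ 0.5999 -0.2613] [0.083 0.044] 1.7
scene flux_jar 0.31 [392. 225.  13.  19.] w [0.632  0.2666] [0.026 0.069] 52.1
   lm 0.52 [ 94.7 239.1] [ 0.4215 -0.3753  0.    ]
```

View pics/final.png

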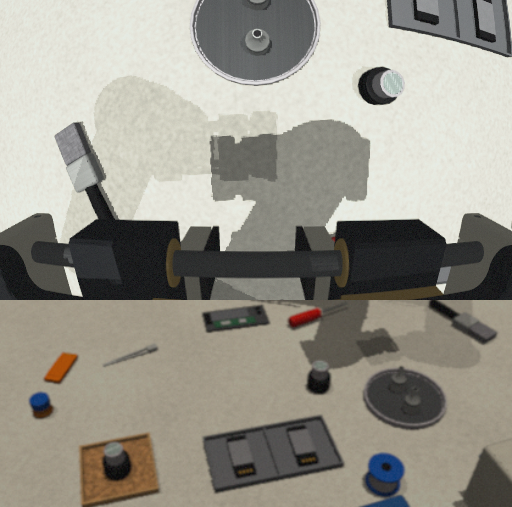

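Both nozzles stand in the dish at (257,38) and (257,3). The batteries lie flat in their bays at (242,455) and (302,445), the eyepiece is upright in the square tray at (116,460), and the jar at (40,403) is untouched.

```bash
python3 -m inch '0 0 0 0 0 0;0 0 0 0 0 0;0 0 0 0 0 0;0 0 0 0 0 0' && python3 -c "
from plant import close_job
print(close_job())"
```

```text
clock: 33.87
tool_pos: [0.4296, 0.2809, 0.1882]
orientation: [-180.0, -0.0, -5.0]
force: [0.3, 0.1, -0.3]
opening: 0.0439
gripper_force: 0.0
the job is handed in; nothing more can be done
None
```

The job is handed in at about 34 s: the final pictures show a battery flat in each bay, both nozzles upright in the dish, the eyepiece upright in the square tray and the flux jar unmoved; the hand-in call returned no verdict.

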